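# Close the bench shear

### The arm

A 7-joint arm with a two-finger parallel gripper is mounted at the origin on the work surface. World frame = base frame: x ahead of the robot, y to its left, z up, the work surface at z = 0. Lengths are in m, angles in rad, forces in N, time in s.
With the tool pointing down it reaches from about 0.35 to 0.9 m from the base axis. Payload 19.9 kg.
Tool frame: the origin (TCP) lies on the centre line of the jaws, within the pads' length; the fingertips stand 22 mm ahead of it and the grasp point (between the pads) lies 3 mm ahead of it (arm.tips_ahead is the distance from the TCP to the fingertips, in m); z points along the fingers, y is the line along which they close (so a half turn about z gives the same grasp; the last joint's range is limited). The gripper opens to 85 mm and grips with 20 to 120 N. Pads are 22 mm wide; open, the fingers measure 114 mm over their backs; the gripper's body (76 mm by 85 mm) begins 54 mm behind the grasp point. The pads swing forward as they close: fully open they stand 13 mm farther back than shut.
Start: joints at [-1.308, 0.417, -0.01, 1.614, 0.005, 1.111, -0.053], TCP at [0.187, 0.596, 0.253] pointing down, gripper open.
Joint ranges: [-2.81, 2.81], [-0.39, 2.02], [-1.27, 1.25], [0.06, 2.57], [-1.19, 4.33], [0.19, 2], [-2.82, 2.82]. Speed limits (rad/s): [1.89, 1.89, 2.39, 2.39, 3.01, 3.01, 3.01].

### API

Orientations are given as a 3x3 rotation matrix whose columns are the frame's x, y, z axes.
In Python, from rig import arm gives the robot as it stands.
- The arm moves only by the tool jog_arm, never from a script. Its argument "targets" is a list that holds one entry, the list of rows, each a list of 7 numbers: the shift along the tool's x, y, z in mm, then the turn, a rotation vector about the tool's x, y, z in rad, then the gripper's target within -1 to 1 (fully open at 1, half-way at 0, shut at -1). In form: [[[x, y, z, ax, ay, az, grip], ...]]. A call has 1 to 20 rows; each row is the pose to reach, as a shift and turn from the pose commanded when the call began, along the tool's axes at that moment; what a row does not reach only later rows make up. A row lasts 1/12 s, in which the tool goes at most 41.7 mm and 7.16 degrees, less where a joint would pass 70% of its speed; a pose out of reach is approached as far as the arm can. A call with a gripper value outside its range is refused whole. The fingers move at their own pace and stop on an object; "squeeze" is the grip in N (left out, the last holds). Time passes only in rows, so rows that repeat a pose let the fingers close. It gives the time, the measured TCP pose, the force, the opening and the grip force at its end, in the units of the state.
- arm.observe(): the state, without advancing time (a new reading comes with each control period).
- arm.read_camera(name): name is "side" or "top"; returns a dict with "pixels" (420x560x3 uint8, blue, green, red), "range_z" (420x560 float32, m along the optical axis (not along the pixel's ray), 0 where there is no reading), "fx", "fy", "cx", "cy" (pixels), "world_from_camera" (4x4, takes a point from camera to world coordinates). Camera axes: x right, y up, looking along -z (the intrinsics and any distortion apply to the point x, -y, -z); pixel columns grow to the right and rows downward; lengths in m; the calibration is good to about 2 mm. A picture is of the moment at which its call begins.
- arm.close_job(): hands the job in; it is judged then, once.
The state is a dict: "t": time; "qpos": joint angles; "qvel": joint speeds; "joint_torque": joint torques, N m; "tool_pos": TCP position; "eef_rot": TCP orientation; "force": force on the tool from outside, world axes, zero at the start; "torque": the same for the moment, N m; "finger_gap": finger opening in m; "grasp_force": force on a finger pad.
Only numpy, scipy, OpenCV 4.12 (cv2) and the standard library are available. Lean on these libraries where they do the work, as an engineer would, in place of code of your own. Each camera call takes 0.05 s, during which the arm holds its last target. There are 200 camera calls.

### The job

The sheet-metal shear has been left with its lever standing open on the ratchet. Make it safe: press the ratchet's thumb pad down to free the pawl and, keeping it pressed, push the lever down past the teeth until the jaws are fully closed, then let go and leave it shut. Only push with the fingers: do not swing the lever further open, and leave the tools and metal lying around it where they are.

Things in the scene. Friction and masses are not known exactly. Their poses are not given: they have to be found in the camera images.
- shear: Grey cast-iron hand-lever sheet shear bolted to the bench. Foot 120 x 285 mm. Origin on the bench right under the lever's hinge; y points from the hinge along the closed lever to its handle, z up, x across; the lever works in the plane x = 0, the toothed quadrant is on its +x side. Foot from y = -67 to 217 mm; a sheet hold-down at x = -46, y = 110 mm is 142 mm high.
- shear_hinge (a point): Centre of the lever's hinge, in the lever's plane, 100 mm above the bench; axes as shear.
- lever (a joint): Lever angle, rad: 0 = fully closed (level, on its stop), positive = raised; starts at 0.42 to 0.62. Lever 380 mm from the hinge: cast arm with the upper blade, 25 mm tube, 33 mm rubber grip from 262 to 377 mm. The ratchet stops it going down unless the pawl is pressed free; then 4 to 8 N at the thumb pad pushes it down. The hinge is stiff: it stays where left.
- pawl (a joint): Angle of the rocking pawl on the lever, rad: 0 = nose fully in the teeth, 0.16 = pad pressed down to its stop; the nose clears the teeth above about 0.125. A spring returns it (2 to 4 N at the pad). At the start 0 to 0.12, as the nose happens to rest in or on the teeth.
- thumb_pad (a point): Centre of the top of the pawl's ribbed steel thumb pad, 40 mm along the lever by 36 mm across, above the lever just before the rubber grip. Unpressed (pawl 0) 215 mm from the hinge along the lever and 55 mm above the hinge, square to the lever; pressed to its stop 214 and 33 mm. Pawl pin at 79 and 51 mm. z: the pad's upward normal, y: out along the lever.
- hammer: Loose bystander: hammer, 260 mm, wooden handle, lying on the bench on the -x side of the shear. Origin under its middle.
- offcut: Loose bystander: L-shaped steel plate offcut, 80 x 145 mm, 5 mm thick, lying on the +x side of the shear.
- square: Loose bystander: engineer's square, 100 mm stock, 150 mm blade, lying on the bench.
- screwdriver: Loose bystander: screwdriver with a wooden handle, 200 mm, lying on the bench.
- brass_pot: Loose bystander: open brass tube pot, 90 mm across, 150 mm tall, standing. Origin under its centre.
- paper_roll: Loose bystander: cardboard tube, 72 mm across, 120 mm tall, standing. Origin under its centre.
- g_clamp: Loose bystander: small G-clamp, 110 mm, lying on the bench.
- oil_tin: Loose bystander: oil tin, 60 mm across, 130 mm tall, standing. Origin under its centre.

How it is judged:
By the outcome, as a careful person would: the job done as asked, in the order asked, and still so for the second after the job is handed in, with the robot touching nothing.
It also fails if it takes over 34 s, if anything falls off the work surface, if the arm or the gripper's body presses on something with over 40 N, if the wrist force passes 120 N, or if a joint passes its speed limit or range.

## Working session

There is one attempt and no reset: what is moved stays moved. The work goes in short steps, Python scripts to look and compute and a tool call to move; the robot and the scene stay as the last step left them, time stands still between calls to the robot, and variables do not carry over. Pictures are saved under pics/ and viewed, at most 10 in all, crops included, and the job is handed in when it is done.

Besides the shell and the picture viewer there is one more tool, called after "Emit:" as a command line: name --argument value ..., lists and objects as JSON in quotes. jog_arm: Moves the arm, as the interface text tells. Its arguments: {"type":"object","properties":{"targets":{"type":"array"},"squeeze":{"type":"number"}},"required":["targets"]}

```bash
mkdir -p pics; cat > h.py <<'E'
import numpy as np, cv2
from rig import arm
def snap(n,f):
    c=arm.read_camera(n); cv2.imwrite(f'pics/{f}.png',c['pixels']); np.savez(f'pics/{f}.npz',**c); return c
def pts(c):
    z=c['range_z']; v,u=np.mgrid[:z.shape[0],:z.shape[1]]
    P=np.stack([(u-c['cx'])/c['fx']*z,-(v-c['cy'])/c['fy']*z,-z],-1)
    T=c['world_from_camera']; return P@T[:3,:3].T+T[:3,3]
E
python3 - <<'E'
from h import *
snap('top','t0');snap('side','s0')
s=arm.observe();print(s['t'],s['tool_pos'],s['eef_rot'],s['force'],arm.tips_ahead)
E
```

```text
0.1 [0.18687307 0.59609899 0.25271344] [[-9.54207779e-01  2.99144511e-01 -2.76896719e-04]
 [ 2.99144632e-01  9.54207151e-01 -1.09655438e-03]
 [-6.38113958e-05 -1.12917289e-03 -9.99999360e-01]] [-0.61629867 -0.64854799 -0.10939398] 0.022
```

View pics/t0.png

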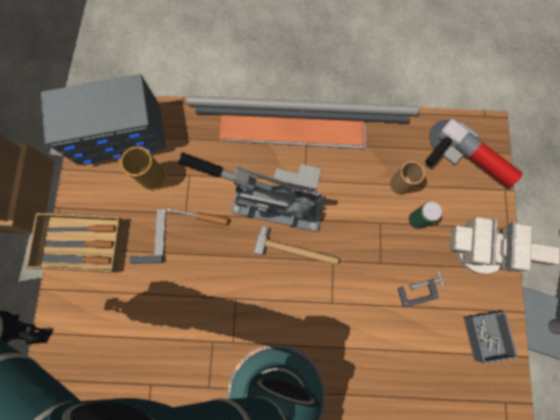

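View pics/s0.png

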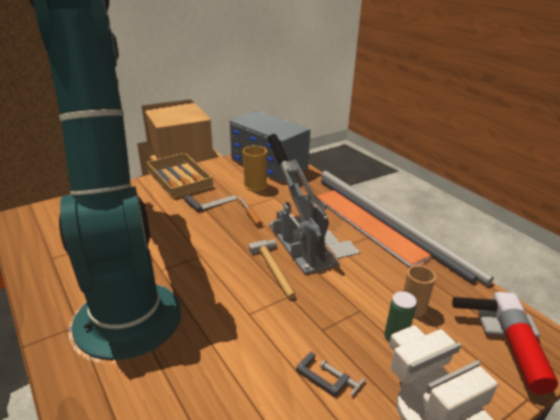

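The top view shows the shear at (280,200), with the black grip from (182,158) to (222,172) and the thumb pad near (235,176). The brass pot is at (143,167) and the hammer at (298,248). I'll enlarge the lever area and look at the depth there.

```bash
python3 - <<'E'
from h import *
c=dict(np.load('pics/t0.npz'));P=pts(c)
im=c['pixels'][140:240,170:340];cv2.imwrite('pics/t0c.png',cv2.resize(im,None,fx=4.6,fy=4.6,interpolation=cv2.INTER_CUBIC))
s=dict(np.load('pics/s0.npz'));im=s['pixels'][125:280,235:365];cv2.imwrite('pics/s0c.png',cv2.resize(im,None,fx=3.8,fy=3.8,interpolation=cv2.INTER_CUBIC))
for u,v in [(185,158),(195,163),(205,167),(215,170),(222,172),(228,174),(234,176),(240,178),(143,167),(210,250)]: print((u,v),P[v,u].round(3))
S=pts(s)
for u,v in [(275,140),(280,150),(285,160),(290,170),(296,182)]: print((u,v),S[v,u].round(3))
E
```

```text
(185, 158) [0.618 0.263 0.277]
(195, 163) [0.607 0.237 0.273]
(205, 167) [0.605 0.214 0.254]
(215, 170) [0.602 0.19  0.242]
(222, 172) [0.6   0.172 0.232]
(228, 174) [0.599 0.158 0.222]
(234, 176) [0.584 0.137 0.252]
(240, 178) [0.583 0.122 0.242]
(143, 167) [0.677 0.471 0.016]
(210, 250) [0.417 0.231 0.   ]
(275, 140) [0.614 0.244 0.273]
(280, 150) [0.609 0.206 0.253]
(285, 160) [0.607 0.173 0.232]
(290, 170) [0.577 0.101 0.235]
(296, 182) [0.589 0.084 0.198]
```

View pics/t0c.png

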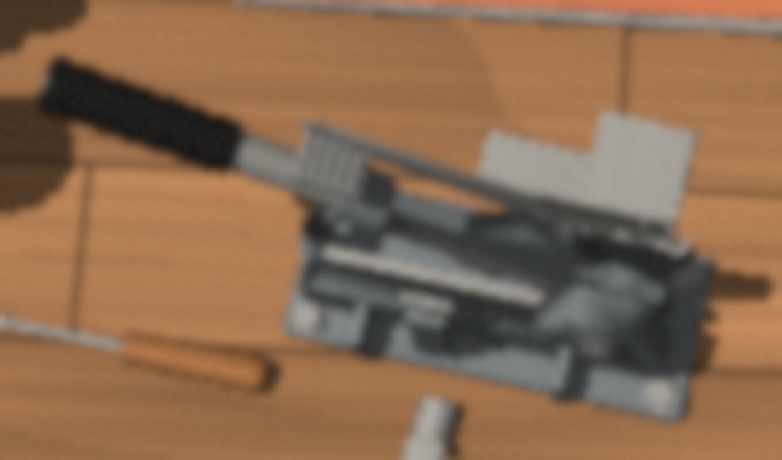

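View pics/s0c.png

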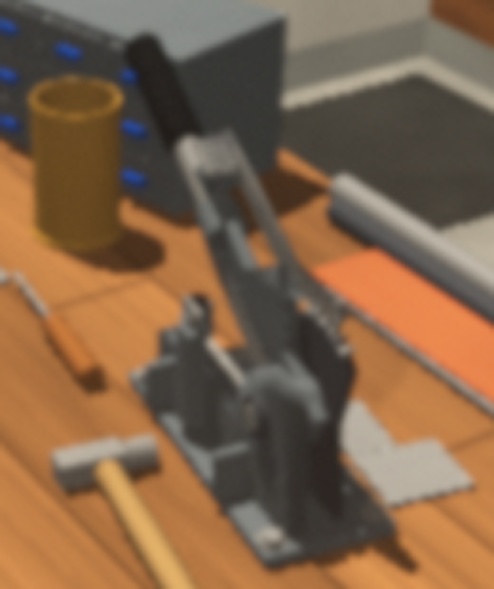

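The crops show the ribbed pad at crop pixels (300–370, 125–200), about (242,175) in the full picture. It is clear from above. Next I'll fit the lever direction, its angle and the pad.

```bash
python3 - <<'E'
from h import *
c=dict(np.load('pics/t0.npz'));P=pts(c)
for v in range(166,186,2): print(v,[tuple((P[v,u]*1000).astype(int)) for u in range(234,254,3)])
# grip: high points, dark
m=np.zeros(P.shape[:2],bool); m[150:185,175:224]=1
m&=(P[...,2]>.2)&(P[...,2]<.32)
G=P[m];ctr=np.median(G,0);d=np.linalg.svd(G-G.mean(0))[2][0];d*=np.sign(d[1]);print('grip',len(G),G.mean(0).round(4),d.round(3),'angle',np.arcsin(d[2]),'heading',np.arctan2(d[1],d[0]), G[:,2].max(),G[:,1].max())
def foot(x,y): u,v=170+x/4.6,140+y/4.6; return P[int(round(v)),int(round(u))].round(3)
for q in [(295,322),(312,315),(660,393),(678,405),(700,275)]: print(q,foot(*q))
E
```

```text
166 [(np.int64(700), np.int64(175), np.int64(1)), (np.int64(614), np.int64(131), np.int64(245)), (np.int64(702), np.int64(155), np.int64(0)), (np.int64(702), np.int64(146), np.int64(-1)), (np.int64(701), np.int64(135), np.int64(4)), (np.int64(703), np.int64(126), np.int64(-1)), (np.int64(703), np.int64(115), np.int64(0))]
168 [(np.int64(694), np.int64(175), np.int64(-1)), (np.int64(606), np.int64(130), np.int64(251)), (np.int64(608), np.int64(122), np.int64(247)), (np.int64(610), np.int64(115), np.int64(241)), (np.int64(695), np.int64(135), np.int64(0)), (np.int64(695), np.int64(125), np.int64(1)), (np.int64(697), np.int64(115), np.int64(-3))]
170 [(np.int64(688), np.int64(175), np.int64(-3)), (np.int64(602), np.int64(130), np.int64(247)), (np.int64(602), np.int64(122), np.int64(247)), (np.int64(604), np.int64(115), np.int64(244)), (np.int64(606), np.int64(107), np.int64(239)), (np.int64(607), np.int64(100), np.int64(236)), (np.int64(689), np.int64(115), np.int64(0))]
172 [(np.int64(679), np.int64(173), np.int64(1)), (np.int64(596), np.int64(130), np.int64(247)), (np.int64(597), np.i
[... 1811 characters left out ...]
, np.int64(200)), (np.int64(585), np.int64(93), np.int64(200))]
184 [(np.int64(639), np.int64(171), np.int64(-4)), (np.int64(638), np.int64(161), np.int64(0)), (np.int64(581), np.int64(126), np.int64(192)), (np.int64(578), np.int64(117), np.int64(200)), (np.int64(579), np.int64(109), np.int64(201)), (np.int64(580), np.int64(101), np.int64(196)), (np.int64(580), np.int64(93), np.int64(197))]
grip 588 [0.6073 0.2254 0.2558] [0.161 0.882 0.443] angle 0.45855655112672705 heading 1.390394102773866 0.2859625425823584 0.28578894386886017
(295, 322) [0.548 0.162 0.015]
(312, 315) [0.553 0.149 0.024]
(660, 393) [ 0.509 -0.091  0.021]
(678, 405) [ 0.502 -0.105  0.014]
(700, 275) [ 0.595 -0.118  0.013]
```

```bash
cat >> h.py <<'E'
from scipy.spatial.transform import Rotation as R
H=np.array([.560,-.054,.1]); A=1.393
h=np.array([np.cos(A),np.sin(A),0]); Z=np.array([0,0,1.])
def lp(th,a,b): return H+h*(a*np.cos(th)-b*np.sin(th))+Z*(a*np.sin(th)+b*np.cos(th))
def tool(ph):
    y=h*np.cos(ph)+Z*np.sin(ph); z=-(Z*np.cos(ph)-h*np.sin(ph)); return np.stack([np.cross(y,z),y,z],1)
def rel(tip,Rt,s=None):
    s=s or arm.observe(); Rc=np.array(s['eef_rot']); tcp=tip-Rt[:,2]*arm.tips_ahead
    return np.r_[Rc.T@(tcp-s['tool_pos'])*1000,R.from_matrix(Rc.T@Rt).as_rotvec()]
E
python3 - <<'E'
from h import *
np.set_printoptions(suppress=True,precision=3)
th=.455
print('pad',lp(th,.215,.055))
t=lp(th,.213,.055); n=-tool(.3)[:,2]
print('high',rel(t+n*.12,tool(.3)));print('near',rel(t+n*.03,tool(.3)))
E
```

```text
pad [0.59  0.112 0.244]
high [-534.789 -384.65  -125.486   -0.301    0.019   -0.125]
near [-531.442 -358.167  -39.536   -0.301    0.019   -0.125]
```

Emit:
jog_arm --targets '[[[-20, -15, -40, 0, 0, 0, -1], [-50, -35, -80, 0, 0, 0, -1], [-85, -60, -115, -0.05, 0, -0.02, -1], [-120, -86, -125, -0.1, 0, -0.05, -1], [-154, -110, -125, -0.15, 0, -0.08, -1], [-187, -134, -125, -0.2, 0.01, -0.1, -1], [-220, -158, -125, -0.25, 0.015, -0.125, -1], [-253, -182, -125, -0.3, 0.019, -0.125, -1], [-286, -206, -125, -0.3, 0.019, -0.125, -1], [-319, -230, -125, -0.3, 0.019, -0.125, -1], [-352, -254, -125, -0.3, 0.019, -0.125, -1], [-385, -278, -125, -0.3, 0.019, -0.125, -1], [-418, -302, -125, -0.3, 0.019, -0.125, -1], [-451, -326, -125, -0.3, 0.019, -0.125, -1], [-484, -350, -125, -0.3, 0.019, -0.125, -1], [-515, -372, -125, -0.3, 0.019, -0.125, -1], [-535, -385, -125, -0.3, 0.019, -0.125, -1], [-535, -385, -125, -0.3, 0.019, -0.125, -1], [-534, -375, -95, -0.3, 0.019, -0.125, -1], [-533, -365, -65, -0.3, 0.019, -0.125, -1]]]'

```text
t: 1.77
tool_pos: [0.5872, 0.0876, 0.3181]
eef_rot: [[-0.984, 0.171, 0.055], [0.179, 0.94, 0.291], [-0.002, 0.296, -0.955]]
force: [1.4, 1.3, -1.7]
finger_gap: 0.0001
grasp_force: 0.0
```

```bash
python3 - <<'E'
from h import *
np.set_printoptions(suppress=True,precision=3)
t=snap('top','t1');s=snap('side','s1')
a=cv2.resize(t['pixels'][130:230,190:300],None,fx=3.6,fy=3.6,interpolation=2);b=cv2.resize(s['pixels'][70:250,220:350],None,fx=2,fy=2,interpolation=2)
b=b[:360]; cv2.imwrite('pics/c1.png',np.hstack([a[:360],b]))
o=arm.observe();print(o['t'],o['tool_pos'],o['force'],o['finger_gap'],o['tool_pos']+.022*o['eef_rot'][:,2])
n=-tool(.3)[:,2];th=.455
for k in (0,.03):print(rel(lp(th,.213,.055)+n*k,tool(.3)))
E
```

```text
1.8667 [0.585 0.09  0.314] [-0.225  0.146 -0.231] -3.7607042421457976e-05 [0.586 0.097 0.293]
[-1.672 -0.948 51.959 -0.002 -0.007 -0.   ]
[-1.461 -1.003 21.96  -0.002 -0.007 -0.   ]
```

View pics/c1.png

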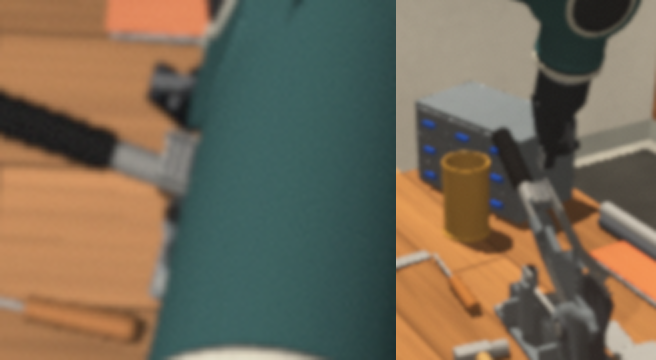

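The fingertips are above the pad in the side view at about (550,165) of the composite, and the top view shows the pad's outer edge beside the arm at (180,155). I'll descend slowly onto the pad.

Emit:
jog_arm --targets '[[[-4, 0, 20, 0, 0, 0, -1], [-4, 0, 38, 0, 0, 0, -1], [-4, 0, 44, 0, 0, 0, -1], [-4, 0, 49, 0, 0, 0, -1], [-4, 0, 54, 0, 0, 0, -1], [-4, 0, 57, 0, 0, 0, -1], [-4, 0, 59, 0, 0, 0, -1], [-4, 0, 59, 0, 0, 0, -1]]]'

```text
t: 2.53
tool_pos: [0.5934, 0.1051, 0.2622]
eef_rot: [[-0.984, 0.169, 0.053], [0.177, 0.94, 0.291], [-0.0, 0.296, -0.955]]
force: [0.1, 0.7, -0.2]
finger_gap: -0.0
grasp_force: 0.0
```

```bash
python3 - <<'E'
from h import *
np.set_printoptions(suppress=True,precision=4)
o=arm.observe();tip=o['tool_pos']+.022*o['eef_rot'][:,2];d=tip-H
a,z=d@h,d[2];c,s=np.cos(.455),np.sin(.455)
print(o['force'],tip,'along,above',a*c+z*s,-a*s+z*c,'lat',d@np.cross(h,Z))
E
```

```text
[ 0.0704  0.7415 -0.1759] [0.5946 0.1115 0.2412] along,above 0.21383804496814512 0.052572696790646356 lat 0.004772054904018396
```

Emit:
jog_arm --targets '[[[0, 0, 3, 0, 0, 0, -1], [0, 0, 6, 0, 0, 0, -1], [0, 0, 8, 0, 0, 0, -1], [0, 0, 10, 0, 0, 0, -1], [0, 0, 10, 0, 0, 0, -1]]]'

```text
t: 2.95
tool_pos: [0.594, 0.1082, 0.2522]
eef_rot: [[-0.984, 0.169, 0.052], [0.177, 0.94, 0.291], [-0.0, 0.296, -0.955]]
force: [0.1, 0.4, 4.1]
finger_gap: -0.0003
grasp_force: 1.6
```

```bash
cat >> h.py <<'E'
def rep(th=.455):
    o=arm.observe();tip=o['tool_pos']+.022*o['eef_rot'][:,2];d=tip-H
    a,z=d@h,d[2];c,s=np.cos(th),np.sin(th)
    print(o['t'],o['force'].round(1),tip.round(4),'along,above',round(a*c+z*s,4),round(-a*s+z*c,4),'lat',round(d@np.cross(h,Z),4),'r,ang',np.hypot(a,z),np.arctan2(z,a))
E
python3 -c "
from h import *
rep()"
```

```text
2.95 [0.1 0.4 4.1] [0.5952 0.1146 0.2312] along,above 0.2123 0.0422 lat 0.0048 r,ang 0.21650212041734476 0.6511888731449649
```

Emit:
jog_arm --targets '[[[0, 1, 3, 0, 0, 0, -1], [0, 1, 6, 0, 0, 0, -1], [0, 2, 9, 0, 0, 0, -1], [0, 2, 11, 0, 0, 0, -1], [0, 2, 11, 0, 0, 0, -1]]]'

```text
t: 3.37
tool_pos: [0.5949, 0.1133, 0.2421]
eef_rot: [[-0.984, 0.169, 0.052], [0.177, 0.94, 0.291], [0.0, 0.296, -0.955]]
force: [1.2, -0.8, 3.7]
finger_gap: 0.0001
grasp_force: 2.2
```

```bash
python3 - <<'E'
from h import *
np.set_printoptions(suppress=True,precision=3)
rep()
s=snap('side','s2')
cv2.imwrite('pics/c2.png',cv2.resize(s['pixels'][110:250,230:360],None,fx=4,fy=4,interpolation=2))
for th in np.arange(.44,-.06,-.04):
    ph=max(th-.14,-.1); print(round(th,2),rel(lp(th,.213,.033)+.0048*np.cross(h,Z),tool(ph)))
E
```

```text
3.3667 [ 1.2 -0.8  3.7] [0.596 0.12  0.221] along,above 0.2125 0.0308 lat 0.0048 r,ang 0.21472376987494976 0.5991585732216314
0.44 [-0.024  1.085  1.037  0.    -0.     0.   ]
0.4 [-0.024  4.293  9.356  0.04  -0.     0.   ]
0.36 [-0.024  7.165 17.796  0.08  -0.     0.   ]
0.32 [-0.025  9.697 26.345  0.12  -0.     0.   ]
0.28 [-0.025 11.886 34.988  0.16  -0.     0.   ]
0.24 [-0.025 13.727 43.711  0.2   -0.     0.   ]
0.2 [-0.025 15.218 52.501  0.24  -0.     0.   ]
0.16 [-0.025 16.356 61.344  0.28  -0.     0.   ]
0.12 [-0.026 17.139 70.225  0.32  -0.     0.   ]
0.08 [-0.026 17.567 79.131  0.36  -0.     0.   ]
0.04 [-0.026 17.638 88.046  0.4   -0.     0.   ]
0.0 [-0.026 16.55  96.598  0.4   -0.     0.   ]
-0.04 [ -0.026  15.12  105.1     0.4    -0.      0.   ]
```

View pics/c2.png

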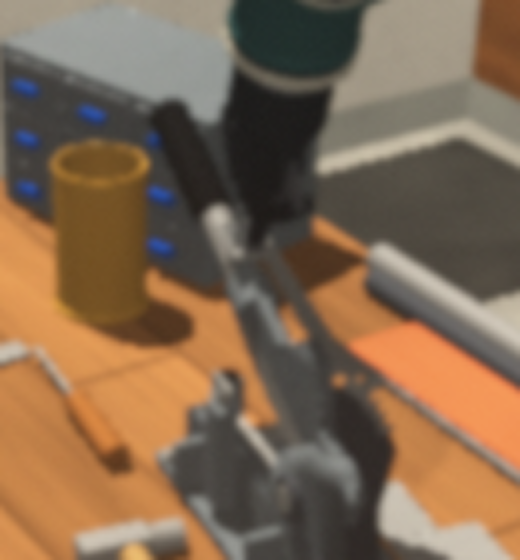

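The pad is down on its pawl and the lever has not visibly moved: grip end near (170,110), pad near (260,240). Next I'll follow the lever's arc.

Emit:
jog_arm --targets '[[[0, 1, 2, 0, 0, 0, -1], [0, 2, 4, 0.01, 0, 0, -1], [0, 3, 7, 0.025, 0, 0, -1], [0, 4, 10, 0.04, 0, 0, -1], [0, 6, 14, 0.06, 0, 0, -1], [0, 7, 18, 0.08, 0, 0, -1]]]'

```text
t: 3.92
tool_pos: [0.597, 0.1248, 0.2273]
eef_rot: [[-0.984, 0.173, 0.039], [0.177, 0.961, 0.214], [-0.0, 0.217, -0.976]]
force: [-0.5, -2.4, 4.9]
finger_gap: -0.0
grasp_force: 3.1
```

```bash
python3 - <<'E'
from h import *
np.set_printoptions(suppress=True,precision=3)
rep(.36)
s=snap('side','s3')
cv2.imwrite('pics/c3.png',cv2.resize(s['pixels'][110:250,230:360],None,fx=4,fy=4,interpolation=2))
for th in np.arange(.36,-.06,-.04):
    ph=max(th-.14,-.1); print(round(th,2),rel(lp(th,.213,.033)+.0048*np.cross(h,Z),tool(ph)))
E
```

```text
3.9167 [-0.5 -2.4  4.9] [0.598 0.13  0.206] along,above 0.2126 0.033 lat 0.0048 r,ang 0.2151002471974005 0.5141046641355755
0.36 [-0.332 -0.542 -0.976 -0.003 -0.001  0.001]
0.32 [-0.341  2.689  7.333  0.037 -0.001  0.001]
0.28 [-0.349  5.585 15.765  0.077 -0.001  0.001]
0.24 [-0.357  8.142 24.307  0.117 -0.001  0.001]
0.2 [-0.364 10.355 32.943  0.157 -0.001  0.001]
0.16 [-0.372 12.221 41.661  0.197 -0.     0.001]
0.12 [-0.378 13.737 50.447  0.237 -0.     0.001]
0.08 [-0.385 14.901 59.287  0.277 -0.     0.001]
0.04 [-0.391 15.71  68.166  0.317 -0.     0.001]
0.0 [-0.396 15.333 76.778  0.317 -0.     0.001]
-0.04 [-0.4   14.611 85.369  0.317 -0.     0.001]
```

View pics/c3.png

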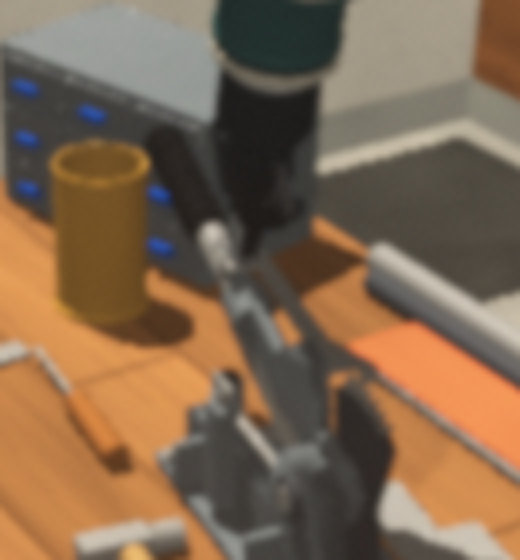

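The lever is coming down: the grip end moved from (170,110) to (160,140) at about 5 N. I'll continue.

Emit:
jog_arm --targets '[[[0, 1.5, 4, 0.02, 0, 0, -1], [0, 3, 9, 0.04, 0, 0, -1], [0, 5, 14, 0.065, 0, 0, -1], [0, 6.5, 19, 0.09, 0, 0, -1], [0, 8, 24, 0.115, 0, 0, -1], [0, 9.5, 29, 0.14, 0, 0, -1], [0, 10.5, 34, 0.16, 0, 0, -1], [0, 11.5, 39, 0.185, 0, 0, -1], [0, 12.5, 44, 0.21, 0, 0, -1], [0, 13.5, 49, 0.23, 0, 0, -1], [0, 14, 54, 0.255, 0, 0, -1], [0, 15, 59, 0.275, 0, 0, -1], [0, 15.5, 63, 0.295, 0, 0, -1]]]'

```text
t: 5.05
tool_pos: [0.602, 0.1542, 0.169]
eef_rot: [[-0.984, 0.176, -0.013], [0.176, 0.982, -0.074], [0.0, -0.075, -0.997]]
force: [-0.3, 1.9, 5.9]
finger_gap: -0.0001
grasp_force: 3.1
```

```bash
python3 - <<'E'
from h import *
np.set_printoptions(suppress=True,precision=3)
rep(.06)
for th in np.arange(.08,-.06,-.02):
    ph=max(th-.14,-.1); print(round(th,2),rel(lp(th,.213,.033)+.0048*np.cross(h,Z),tool(ph)))
E
```

```text
5.05 [-0.3  1.9  5.9] [0.602 0.152 0.147] along,above 0.2131 0.0343 lat 0.0045 r,ang 0.2158391179916096 0.21979180878868876
0.08 [-0.27  -1.513 -2.774 -0.015 -0.     0.001]
0.06 [-0.272  0.197  1.343  0.005 -0.     0.001]
0.04 [-0.274  1.824  5.493  0.025 -0.     0.001]
0.02 [-0.275  2.928  9.66   0.025 -0.     0.001]
-0.0 [-0.276  3.948 13.849  0.025 -0.     0.001]
-0.02 [-0.277  4.884 18.057  0.025 -0.     0.001]
-0.04 [-0.279  5.736 22.282  0.025 -0.     0.001]
-0.06 [-0.28   6.503 26.524  0.025 -0.     0.001]
```

Emit:
jog_arm --targets '[[[0, 1.5, 4, 0.02, 0, 0, -1], [0, 2.5, 8, 0.025, 0, 0, -1], [0, 3, 11, 0.025, 0, 0, -1], [0, 3.5, 13, 0.025, 0, 0, -1], [0, 4, 14, 0.025, 0, 0, -1]]]'

```text
t: 5.47
tool_pos: [0.6027, 0.1571, 0.1552]
eef_rot: [[-0.984, 0.175, -0.017], [0.176, 0.98, -0.097], [-0.0, -0.099, -0.995]]
force: [-5.1, 0.6, 18.2]
finger_gap: -0.0001
grasp_force: 9.2
```

```bash
python3 -c "
from h import *
rep(0)"
```

```text
5.4667 [-5.1  0.6 18.2] [0.6024 0.1549 0.1333] along,above 0.2131 0.0333 lat 0.0047 r,ang 0.21571371508460668 0.15506847610387833
```

The force jumped to 18 N at tip height 133.3 mm, and the expected height at closed is 133 mm, so the lever is on its stop. I'll press briefly once more to make sure, then lift off.

Emit:
jog_arm --targets '[[[0, 0, 1, 0, 0, 0, -1], [0, 0, 1, 0, 0, 0, -1]]]'

```text
t: 5.63
tool_pos: [0.6028, 0.157, 0.155]
eef_rot: [[-0.984, 0.175, -0.017], [0.176, 0.98, -0.097], [-0.0, -0.098, -0.995]]
force: [-6.4, 3.0, 22.3]
finger_gap: 0.0001
grasp_force: 10.8
```

Emit:
jog_arm --targets '[[[0, 0, -5, 0, 0, 0, -1], [0, 0, -15, 0, 0, 0, -1], [0, 0, -30, 0, 0, 0, -1], [0, 0, -55, 0, 0, 0, -1], [0, 0, -90, 0, 0, 0, -1], [0, 0, -125, 0, 0, 0, -1], [30, 0, -150, 0, 0, 0, -1], [65, 10, -160, 0, 0, 0, -1], [100, 30, -165, 0, 0, 0, -1], [120, 60, -165, 0, 0, 0, -1], [130, 95, -165, 0, 0, 0, -1], [140, 130, -165, 0, 0, 0, -1], [150, 165, -165, 0, 0, 0, -1], [160, 200, -165, 0, 0, 0, -1], [160, 200, -165, 0, 0, 0, -1]]]'

```text
t: 6.88
tool_pos: [0.4798, 0.4037, 0.2965]
eef_rot: [[-0.986, 0.168, -0.02], [0.169, 0.981, -0.098], [0.003, -0.1, -0.995]]
force: [0.1, 0.7, 0.2]
finger_gap: -0.0002
grasp_force: 0.0
```

```bash
python3 - <<'E'
from h import *
o=arm.observe();print(o['t'],o['force'],o['tool_pos'],abs(o['qvel']).max())
s=snap('side','s4');t=snap('top','t4')
S=pts(s)
m=(np.abs((S-H)@np.cross(h,Z))<.03)&((S-H)@h>.27)&((S-H)@h<.38)&(S[...,2]>.06)&(S[...,2]<.3)
G=S[m];a=(G-H)@h;print(len(G),[(lo,np.percentile(G[(a>lo)&(a<lo+.03),2],95)) for lo in(.27,.3,.33)])
cv2.imwrite('pics/c4.png',np.hstack([cv2.resize(s['pixels'][110:290,220:370],None,fx=2.6,fy=2.6),cv2.resize(t['pixels'][120:300,160:310],None,fx=2.6,fy=2.6)])[:,:800])
E
```

```text
6.8833 [0.11357387 0.69229803 0.1603151 ] [0.47981117 0.40372161 0.29645682] 0.07795167481696091
170 [(0.27, np.float64(0.12234039812642045)), (0.3, np.float64(0.12335007757069823)), (0.33, np.float64(0.12223244443763549))]
```

View pics/c4.png

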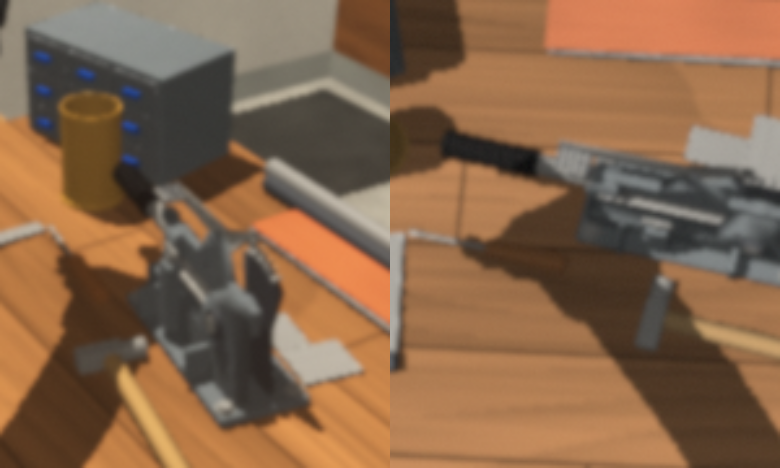

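The lever lies level, the grip's height being constant along its length. The hammer, offcut, screwdriver and pot have not moved, and the arm is clear.

```bash
python3 -c "
from rig import arm
print(arm.close_job())"
```

```text
the job is handed in; nothing more can be done
None
```

The shear is shut: I held the thumb pad pressed, pushed the lever down onto its stop and lifted the arm clear; the job was handed in at about 7 s, with the lever level and nothing around it visibly moved.

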